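# Find and hold the heavy side of a grinding wheel

## Robot

A 6-joint arm with a two-finger parallel gripper is mounted at the origin on the work surface. World frame = base frame: x ahead of the robot, y to its left, z up, the work surface at z = 0. Lengths are in m, angles in rad, forces in N, time in s.
With the tool pointing down it reaches from about 0.35 to 0.85 m from the base axis. Payload 8.1 kg.
Tool frame: the origin (TCP) lies on the centre line of the jaws, within the pads' length; the fingertips stand robot.finger_overhang ahead of it and the grasp point (between the pads) lies 5 mm behind it (robot.finger_overhang is the distance from the TCP to the fingertips, in m); z points along the fingers, y is the direction in which the jaws open and shut (so a half turn about z gives the same grasp; the last joint's range is limited). The gripper opens to 93 mm and grips with 3 to 60 N. Pads are 15 mm wide; open, the fingers measure 128 mm over their backs; the gripper's body (75 mm by 188 mm) begins 65 mm behind the grasp point.
Start: joints at [-1.221, 0.13, 1.488, -0, 1.523, -0.085], TCP at [0.253, -0.544, 0.233] pointing down, gripper open.
Joint ranges: [-2.96, 2.96], [-0.89, 2.26], [0.02, 2.5], [-1.34, 4.48], [0, 2.73], [-2.66, 2.66]. Speed limits (rad/s): [2.39, 2.39, 2.79, 3.14, 3.14, 3.14].

## Interface

Orientations are given as a rotation vector (axis times angle).
In Python, from plant import robot gives the robot as it stands. The module is installed in compiled form; this text tells all that it offers.
- The arm moves only by the tool carry_out, never from a script. Its argument "commands" is a list that holds one entry, the list of rows, each a list of 4 numbers: the shift along the tool's x, y, z in cm, then the turn about the tool's z in degrees. In form: [[[tx, ty, tz, roll], ...]]. A call has 1 to 20 rows; each row shifts and turns the commanded pose from where the row before left it, along the tool's axes as they then stand; what a row does not reach is not made up. A row lasts 1/12 s, in which the tool goes at most 41.7 mm and 7.16 degrees, less where a joint would pass 70% of its speed; a pose out of reach is approached as far as the arm can. A call is refused whole if a number of a shift passes 4.17 or a number of a turn 7.16, either way. A call with a gripper value outside its range is refused whole. "claw" is the finger opening in cm, from 0 to 9.3, set as the call begins (left out, the last holds). The fingers move at their own pace and stop on an object; "grip_force" is the grip in N (left out, the last holds). Time passes only in rows, so rows that do not move let the fingers close. It gives the time, the measured TCP pose, the force and the opening at its end, in the units of the state.
- robot.read_state(): the state, without advancing time (a new reading comes with each control period).
- robot.read_camera(name): name is "scene" or "top"; returns the picture (480x640x3 uint8, red, green, blue); there is no depth.
- robot.camera_params(name): a dict with "mtx" (3x3 intrinsics, pixels), "R" (3x3) and "t" (3): a world point X has camera coordinates R X + t. Camera axes: x right, y down, z forward; pixel columns grow to the right and rows downward; lengths in m; the calibration is good to about 2 mm. A picture is of the moment at which its call begins. camera_params takes no time and is no camera call.
- robot.close_job(): hands the job in, once; it reports no verdict.
The state is a dict: "t": time; "q": joint angles; "dq": joint speeds; "joint_torque": joint torques, N m; "tool_pos": TCP position; "orientation": TCP orientation; "force": force on the tool from outside, world axes, zero at the start; "wrist_torque": the same for the moment, N m; "opening": finger opening in m.
Only numpy, scipy, OpenCV 4.12 (cv2) and the standard library are available. Lean on these libraries where they do the work, as an engineer would, in place of code of your own. Each camera call takes 0.05 s, during which the arm holds its last target.

## Task

The stone grinding wheel on the stand has to be balanced: turn it by hand and let it roll to find out which side is heavy, remembering that the greased bearing stops it short of the lowest point by as much from one side as from the other. Then take its rim between the fingers, bring the heavy side straight down, and finish while still holding the wheel there, ready for marking. Leave the jar, the brick and the spare wheel where they are.

Things in the scene. Friction and masses are not known exactly. Their poses are not given: they have to be found in the camera images.
- stand_axle (a point): Centre of the wheel on the balancing stand, 120 mm above the bench; fixed to the stand, does not turn. x: level along the shaft, from the post towards the wheel's free face; z: up. The rim is free at the top: the post, 26 mm thick, mid-plane 55 mm to the -x side of the wheel's, ends with its bearing 136 mm above the bench. The stand is fixed to the bench.
- stand: The steel stand; origin under the wheel's centre at the bench, axes as above; base plate 130 x 120 x 14 mm. Its bearing is greased and drags: the wheel stops 0.5 to 0.65 rad short of heavy side down, by the same angle from either side. It stays put if let go anywhere between these two stopping places, or within about 0.5 rad of heavy side up; elsewhere it rolls.
- wheel: Dark grey stone wheel, 130 mm diameter, 22 mm thick, about 0.7 kg; origin at its centre on the shaft. x: along the shaft, as the stand's; z: towards its chalk line; turns with the wheel, endless both ways. Round steel flanges reach 22 mm out from the shaft, 6 mm proud of each face. A steel core hidden inside makes one side heavy; it cannot be seen, and lies anywhere relative to the chalk.
- wheel_mark (a point): Where the white chalk line (10 mm wide, over both faces and the rim) crosses the middle of the rim, 65 mm from the shaft (shows the turning only). Pinched across its faces at the top of the rim, the wheel can be carried 0.7 rad to either side of the top with under 3 N, let go, and taken again. Let go, it rolls slowly to a stop in 2 to 4 s, without overshoot; at the start it may still be rolling.
- jar_center (a point): Centre of a closed amber glass jar, 64 mm across, 100 mm tall, standing on the bench; leave it alone.
- brick_center (a point): Centre of a pale firebrick, 100 x 60 x 50 mm (x, y, z), lying on the bench; leave it alone.
- spare_center (a point): Centre of a spare stone wheel, 130 mm diameter, 22 mm thick, lying flat on the bench.
There are look-alikes about, which are no part of the job. What is meant by the stand is not orange or yellow, and is the smaller of those in its own colour.

How it is judged:
At the end, for the whole second after the job is handed in: The robot's fingers grip the wheel (more than 1 N on it), the wheel is still (under 0.1 rad/s), and its heavy side is straight down within 0.22 rad (about 12 degrees) (z of core_c0 in the frame of stand_axle below 0 m and y of core_c0 in the frame of stand_axle between -0.0094 and 0.0094 m and contact force between the fingers and wheel_c0 above 1 N and angular speed of wheel below 0.1 rad/s); the arm keeps its last pose, push and grip.
It fails at once if the jar, the brick or the spare wheel is moved over 30 mm (distance of any of jar_center, brick_center, spare_center from where it was at the start of the episode above 0.03 m).
It also fails if it takes over 72 s, if anything falls off the work surface, if the arm or the gripper's body presses on something with over 40 N, if the wrist force passes 120 N, or if a joint passes its speed limit or range.

## Working session

There is one attempt and no reset: what is moved stays moved. The work goes in short steps, Python scripts to look and compute and a tool call to move; the robot and the scene stay as the last step left them, time stands still between calls to the robot, and variables do not carry over. Pictures are saved under pics/ and viewed, and the job is handed in when it is done.

Besides the shell and the picture viewer there is one more tool, called after "Request:" by a JSON object that holds its "fn" and its "kwargs", one argument or row to a line. carry_out: Moves the arm, as the interface text tells. Its arguments: {"type":"object","properties":{"commands":{"type":"array","items":{"type":"array","items":{"type":"array","items":{"type":"number"}}}},"claw":{"type":"number"},"grip_force":{"type":"number"}},"required":["commands"]}

```bash
mkdir -p pics; python3 - <<'E'
from plant import robot
import cv2
s=robot.read_state(); print({k:s[k] for k in ("t","tool_pos","orientation","opening","force")}, robot.finger_overhang)
for n in("scene","top"):
    p=robot.camera_params(n); print(n,p)
    cv2.imwrite(f"pics/{n}0.png",robot.read_camera(n)[:,:,::-1])
E
```

```text
{'t': 0.0, 'tool_pos': array([ 0.25256   , -0.54365037,  0.23157477]), 'orientation': array([-3.06584626e+00, -6.77224923e-01,  3.88470625e-04]), 'opening': 0.09295651073597369, 'force': array([-0.65092587, -0.66030644,  0.79184353])} 0.014
scene {'mtx': array([[520.22870625,   0.        , 316.84864157],
       [  0.        , 520.22870625, 245.87750789],
       [  0.        ,   0.        ,   1.        ]]), 'R': array([[-0.72114153,  0.69272599, -0.0092513 ],
       [ 0.40872789,  0.4146359 , -0.81303049],
       [-0.55937144, -0.59009132, -0.5821476 ]]), 't': array([ 0.43710492, -0.11482283,  1.6791549 ])}
top {'mtx': array([[456.4678228 ,   0.        , 328.52304226],
       [  0.        , 456.4678228 , 243.20445108],
       [  0.        ,   0.        ,   1.        ]]), 'R': array([[ 1.92293994e-02, -9.99807055e-01,  4.01043931e-03],
       [-9.69273130e-01, -1.96256979e-02, -2.45202836e-01],
       [ 2.45234233e-01,  8.27892196e-04, -9.69463504e-01]]), 't': array([-0.03581687,  0.63287737,  1.00574279])}
```

View pics/scene0.png

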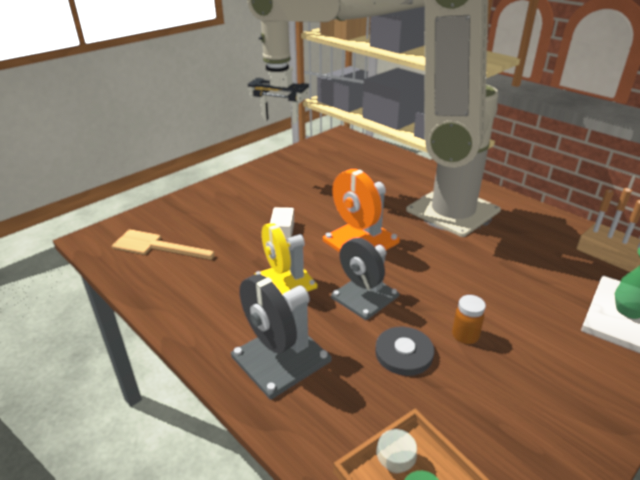

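View pics/top0.png

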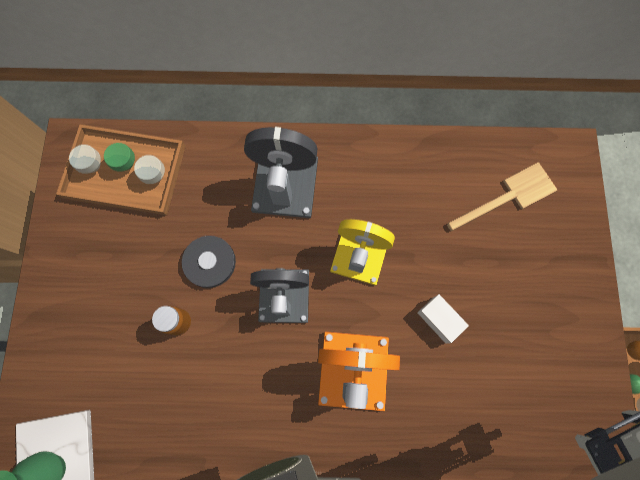

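```bash
cat > h.py <<'E'
import numpy as np, cv2
from plant import robot
P={n:robot.camera_params(n) for n in("scene","top")}
def proj(n,X):
    p=P[n]; c=np.atleast_2d(X)@p["R"].T+p["t"]; u=c@p["mtx"].T; return u[:,:2]/u[:,2:]
def ray(n,uv):
    p=P[n]; d=p["R"].T@np.linalg.solve(p["mtx"],[uv[0],uv[1],1.]); o=-p["R"].T@p["t"]; return o,d/np.linalg.norm(d)
def onz(n,uv,z):
    o,d=ray(n,uv); return o+d*(z-o[2])/d[2]
E
python3 - <<'E'
import cv2
a=cv2.imread("pics/scene0.png")[225:325,320:410]; b=cv2.imread("pics/top0.png")[255:335,240:330]
cv2.imwrite("pics/z0.png",cv2.hconcat([cv2.resize(a,(400,444),interpolation=2),cv2.resize(b,(400,444),interpolation=2)]))
E
```

```text
(no output)
```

View pics/z0.png

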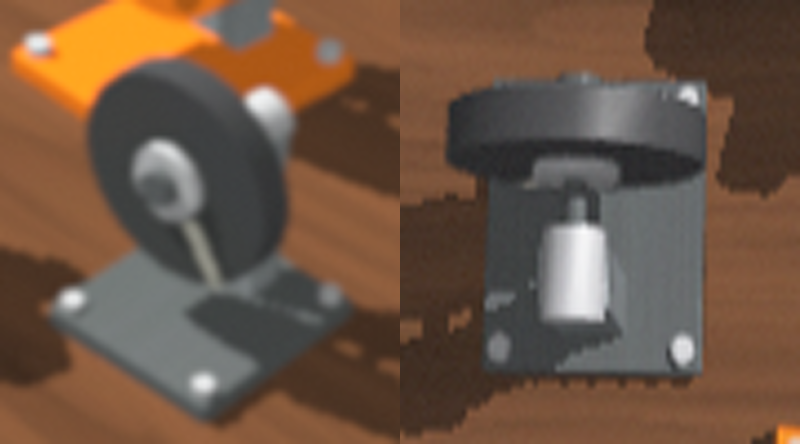

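```bash
python3 - <<'E'
from h import *
np.set_printoptions(precision=4,suppress=True)
for n in P: print(n, ray(n,(0,0))[0])
for uv in [(259.1,322.2),(308.9,322.2),(308.9,269.8)]: print(onz("top",uv,.014))
# scene plate corners zoom-> px
for z in [(50,310),(208,420),(352,300)]: 
    print("scene",onz("scene",(320+z[0]/4.444,225+z[1]/4.44),.014))
f=(320+162/4.444,225+187/4.44); print("flange",f,onz("scene",f,.12))
# top apex of rim zoom: free edge and post edge
for z in [(577,82),(577,163)]: print("rim",onz("top",(240+(z[0]-400)/4.444,255+z[1]/5.55),.185))
E
```

```text
scene [1.3014 0.7357 0.8882]
top [ 0.3675 -0.0242  1.1304]
[0.4497 0.1406 0.014 ]
[0.452  0.0204 0.014 ]
[0.5807 0.0242 0.014 ]
scene [0.5838 0.0299 0.014 ]
scene [0.5869 0.1537 0.014 ]
scene [0.4535 0.1456 0.014 ]
flange (356.45364536453644, 267.1171171171171) [0.5562 0.0867 0.12  ]
rim [0.5469 0.0779 0.185 ]
rim [0.5159 0.0765 0.185 ]
```

```bash
cat >> h.py <<'E'
C=np.array([.537,.0815,.12]); YAW=0.02
def axes(): return np.array([np.cos(YAW),np.sin(YAW),0]),np.array([-np.sin(YAW),np.cos(YAW),0])
def circ(dx,r,n=120,C0=None):
    ex,ey=axes(); t=np.linspace(0,2*np.pi,n)
    return (C if C0 is None else C0)+dx*ex+r*np.outer(np.sin(t),ey)+r*np.outer(np.cos(t),[0,0,1])
E
python3 - <<'E'
from h import *
print("bolts top",[onz("top",(240+(a-400)/4.444,255+b/5.55),.017).round(4) for a,b in [(687,95),(498,348),(681,350)]])
print("bolts sc",[onz("scene",(320+a/4.444,225+b/4.44),.017).round(4) for a,b in [(72,300),(203,384),(330,296)]])
out=[]
for n,(r0,r1,c0,c1) in {"scene":(225,325,320,420),"top":(250,340,240,330)}.items():
    im=cv2.imread(f"pics/{n}0.png")[r0:r1,c0:c1]; k=400/(c1-c0); im=cv2.resize(im,(400,int(k*(r1-r0))),interpolation=2)
    for dx,r,col in [(.011,.065,(0,255,0)),(-.011,.065,(0,0,255)),(.017,.022,(255,255,0)),(-.017,.022,(255,0,255))]:
        q=(proj(n,circ(dx,r))-[c0,r0]+.5)*k
        cv2.polylines(im,[q.round().astype(int)],True,col,1)
    out.append(im)
cv2.imwrite("pics/ov1.png",cv2.hconcat(out))
E
```

```text
bolts top [array([0.5741, 0.0346, 0.017 ]), array([0.4603, 0.1336, 0.017 ]), array([0.4614, 0.0342, 0.017 ])]
bolts sc [array([0.571 , 0.0351, 0.017 ]), array([0.57  , 0.1349, 0.017 ]), array([0.4626, 0.1365, 0.017 ])]
```

View pics/ov1.png

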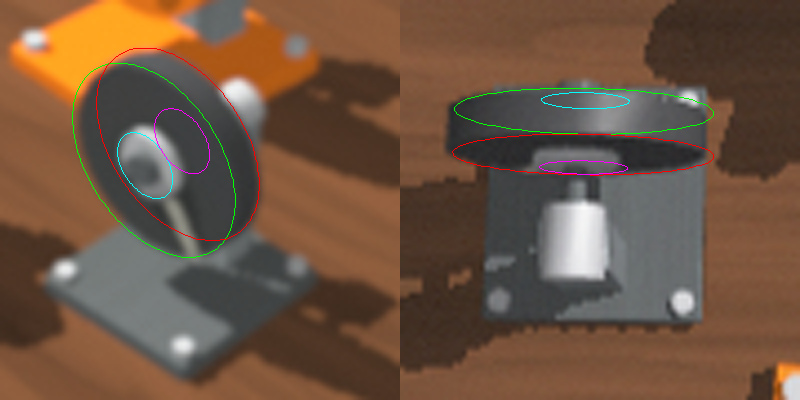

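```bash
sed -i 's/^C=.*/C=np.array([.539,.0850,.12]); YAW=0.003/' h.py
cat > ov.py <<'E'
from h import *
import sys
out=[]
for n,(r0,r1,c0,c1) in {"scene":(225,325,320,420),"top":(250,340,240,330)}.items():
    im=cv2.imread(f"pics/{n}0.png")[r0:r1,c0:c1]; k=400/(c1-c0); im=cv2.resize(im,(400,int(k*(r1-r0))),interpolation=2)
    for dx,r,col in [(.011,.065,(0,255,0)),(-.011,.065,(0,0,255)),(.017,.022,(255,255,0)),(-.017,.022,(255,0,255))]:
        q=(proj(n,circ(dx,r))-[c0,r0]+.5)*k
        cv2.polylines(im,[q.round().astype(int)],True,col,1)
    out.append(im)
cv2.imwrite(sys.argv[1],cv2.hconcat(out))
E
python3 ov.py pics/ov2.png
```

```text
(no output)
```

View pics/ov2.png

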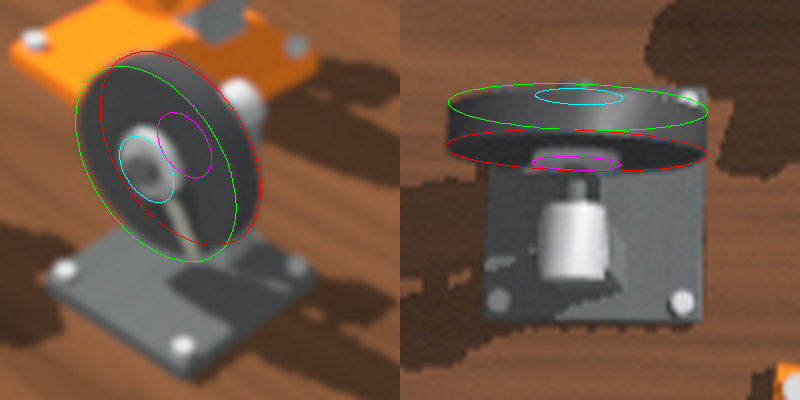

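```bash
sed -i 's/^C=.*/C=np.array([.540,.0850,.12]); YAW=0.003/' h.py
cat >> h.py <<'E'
def chalk(im,n="scene",dx=.011,thr=110):
    """angle atan2(y,z) of chalk on the face plane; + is towards +y"""
    ex,ey=axes(); c0=C+dx*ex
    q=proj(n,circ(dx,.066)); u0,v0=np.floor(q.min(0)).astype(int); u1,v1=np.ceil(q.max(0)).astype(int)
    hsv=cv2.cvtColor(im,cv2.COLOR_RGB2HSV); pts=[]
    for v in range(v0,v1+1):
        for u in range(u0,u1+1):
            o,d=ray(n,(u,v)); X=o+d*((c0-o)@ex)/(d@ex)-c0; y,z=X@ey,X[2]; r=np.hypot(y,z)
            if .034<r<.060 and hsv[v,u,2]>thr and hsv[v,u,1]<90: pts.append((y,z))
    pts=np.array(pts)
    if len(pts)<4: return None,len(pts),None
    t=np.arctan2(pts[:,0],pts[:,1]); m=np.arctan2(np.sin(t).mean(),np.cos(t).mean())
    return m,len(pts),np.std((t-m+np.pi)%(2*np.pi)-np.pi)
E
python3 - <<'E'
from h import *
for k in range(2):
    im=robot.read_camera("scene"); print(robot.read_state()["t"],chalk(im))
im=cv2.imread("pics/scene0.png")[:,:,::-1]; print(chalk(im.copy()))
E
```

```text
0.15 (np.float64(2.6273342261680037), 36, np.float64(0.08369032593304428))
0.2 (np.float64(2.6907795898790052), 38, np.float64(0.08657031919757821))
(np.float64(2.474437883158947), 33, np.float64(0.08188649777373791))
```

Request:
{"fn": "carry_out", "kwargs": {
  "commands": [
    [[0,0,-1,-6.5],[0,0,-1,-6.5],[0,0,-1,-6.5],[0,0,-1,-6.5],[0,0,-1,-6.5],[0,0,-1,-6.5],[0,0,-1,-6.5],[0,0,-1,-6.5],[0,0,-1,-6.5],[0,0,-1,-6.5]]
  ]
}}

```text
t: 1.03
tool_pos: [0.2527, -0.544, 0.3328]
orientation: [-2.217, -2.226, -0.0]
force: [0.5, -0.3, -0.1]
opening: 0.0928
```

```bash
python3 - <<'E'
from h import *
from scipy.spatial.transform import Rotation as R
im=robot.read_camera("scene"); s=robot.read_state(); print(s["t"],chalk(im),s["tool_pos"],s["q"]); M=R.from_rotvec(s["orientation"]).as_matrix().round(4); print(M)
print(M.T@(np.array([.54,.085,.25])-s["tool_pos"]))
E
```

```text
1.0833 (np.float64(-3.0378448088676335), 37, np.float64(0.0936870235783796)) [ 0.25289623 -0.54465892  0.33538814] [-1.22142546e+00  1.10476143e-01  1.32450963e+00 -6.13478966e-05
  1.70389710e+00 -1.23402450e+00]
[[-1.260e-02  9.999e-01  9.000e-04]
 [ 9.999e-01  1.260e-02 -2.600e-03]
 [-2.600e-03  8.000e-04 -1.000e+00]]
[0.62620046 0.29494045 0.08400943]
```

Request:
{"fn": "carry_out", "kwargs": {
  "commands": [
    [[3.1,1.46,0,0.5],[3.1,1.46,0,0],[3.1,1.46,0,0],[3.1,1.46,0,0],[3.1,1.46,0,0],[3.1,1.46,0,0],[3.1,1.46,0,0],[3.1,1.46,0,0],[3.1,1.46,0,0],[3.1,1.46,0,0],[3.1,1.46,0,0],[3.1,1.46,0,0],[3.1,1.46,0,0],[3.1,1.46,0,0],[3.1,1.46,0,0],[3.1,1.46,0,0],[3.1,1.46,0,0],[3.1,1.46,0,0],[3.1,1.46,0,0],[3.1,1.46,0,0]]
  ],
  "claw": 4.4,
  "grip_force": 12
}}

```text
t: 2.75
tool_pos: [0.5512, 0.0747, 0.3321]
orientation: [-2.236, -2.207, 0.0]
force: [0.8, -0.8, 0.2]
opening: 0.0438
```

Request:
{"fn": "carry_out", "kwargs": {
  "commands": [
    [[0,0,0,0],[0,0,0,0],[0,0,0,0],[0,0,0,0],[0,0,0,0]]
  ]
}}

```text
t: 3.17
tool_pos: [0.5506, 0.0719, 0.3328]
orientation: [2.235, 2.207, 0.0]
force: [-0.1, 0.2, -0.4]
opening: 0.0438
```

```bash
cat > look.py <<'E'
from h import *
import sys
from scipy.spatial.transform import Rotation as R
im=robot.read_camera("scene"); s=robot.read_state(); print(s["t"],chalk(im),s["tool_pos"].round(4),s["force"].round(2),s["opening"].round(4)); M=R.from_rotvec(s["orientation"]).as_matrix().round(4); print(M[:,1])
if len(sys.argv)>1:
    t=robot.read_camera("top")
    a=cv2.resize(im[200:325,310:435],(400,400),interpolation=2); b=cv2.resize(t[220:345,220:345],(400,400),interpolation=2)
    cv2.imwrite(sys.argv[1],cv2.hconcat([a,b])[:,:,::-1])
E
python3 look.py pics/l1.png
```

```text
Traceback (most recent call last):
  File "look.py", line 4, in <module>
    im=robot.read_camera("scene"); s=robot.read_state(); print(s["t"],chalk(im),s["tool_pos"].round(4),s["force"].round(2),s["opening"].round(4)); M=R.from_rotvec(s["orientation"]).as_matrix().round(4); print(M[:,1])
                                                                                                                           ^^^^^^^^^^^^^^^^^^
AttributeError: 'float' object has no attribute 'round'
```

```bash
sed -i 's/s\["opening"\].round(4)/round(s["opening"],4)/' look.py; python3 look.py pics/l1.png
```

```text
3.2667 (np.float64(-2.975781075221046), 38, np.float64(0.09752429474018098)) [0.5507 0.072  0.3329] [ 0.17  0.11 -0.23] 0.0438
[ 9.999e-01 -1.210e-02  4.000e-04]
```

View pics/l1.png

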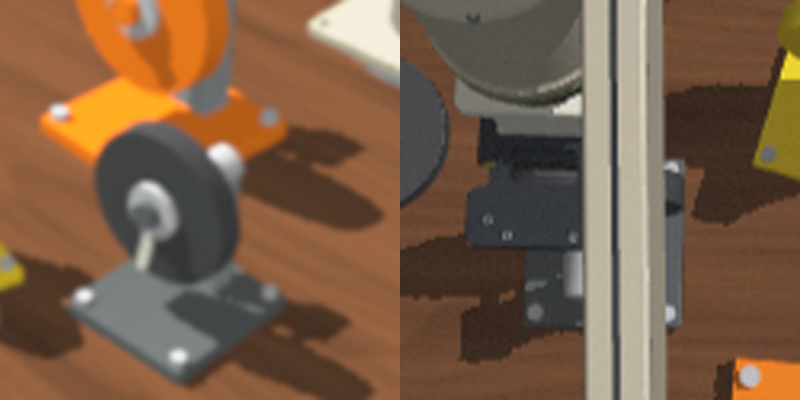

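Request:
{"fn": "carry_out", "kwargs": {
  "commands": [
    [[0.65,-0.52,0,-0.9],[0.65,-0.52,2,0],[0,0,3,0],[0,0,3,0],[0,0,2,0],[0,0,1,0],[0,0,0,0],[0,0,0,0]]
  ],
  "claw": 4.0
}}

```text
t: 3.98
tool_pos: [0.5404, 0.0861, 0.2232]
orientation: [-2.215, -2.228, -0.0]
force: [-0.2, 0.6, 0.9]
opening: 0.04
```

```bash
python3 look.py pics/l2.png
```

```text
4.0333 (np.float64(-2.975781075221046), 38, np.float64(0.09752429474018098)) [0.5411 0.0861 0.2243] [0.12 0.21 0.64] 0.04
[1.     0.0055 0.002 ]
```

View pics/l2.png

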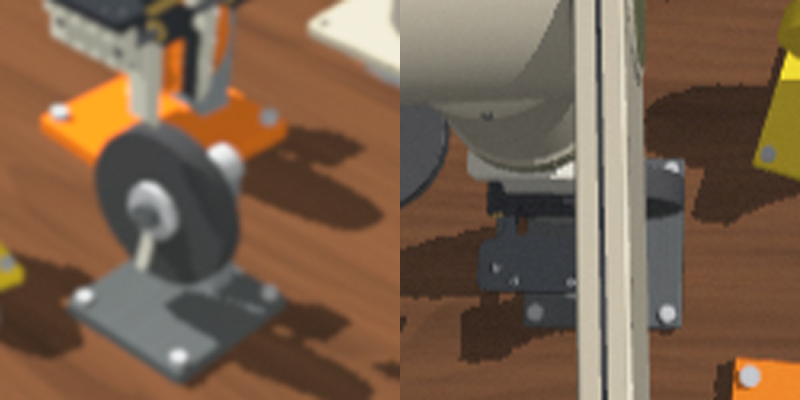

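Request:
{"fn": "carry_out", "kwargs": {
  "commands": [
    [[-1.72,-0.05,0,0.1],[-1.72,-0.05,1.5,0],[0,0,2,0],[0,0,2,0],[0,0,1,0],[0,0,0,0],[0,0,0,0]]
  ]
}}

```text
t: 4.67
tool_pos: [0.54, 0.0517, 0.1586]
orientation: [2.217, 2.226, 0.001]
force: [0.1, 0.2, 0.4]
opening: 0.0401
```

Request:
{"fn": "carry_out", "kwargs": {
  "commands": [
    [[0,0,0,0],[0,0,0,0],[0,0,0,0],[0,0,0,0],[0,0,0,0],[0,0,0,0]]
  ],
  "claw": 0,
  "grip_force": 12
}}

```text
t: 5.17
tool_pos: [0.5381, 0.0513, 0.1585]
orientation: [-2.216, -2.225, 0.005]
force: [-12.3, -2.8, 9.2]
opening: 0.0216
```

```bash
python3 look.py pics/l3.png
```

```text
5.2167 (np.float64(-1.3017994658275298), 111, np.float64(1.0423877325930153)) [0.5381 0.0513 0.1585] [-11.8   -2.61   8.81] 0.0218
[ 1.      0.004  -0.0033]
```

View pics/l3.png

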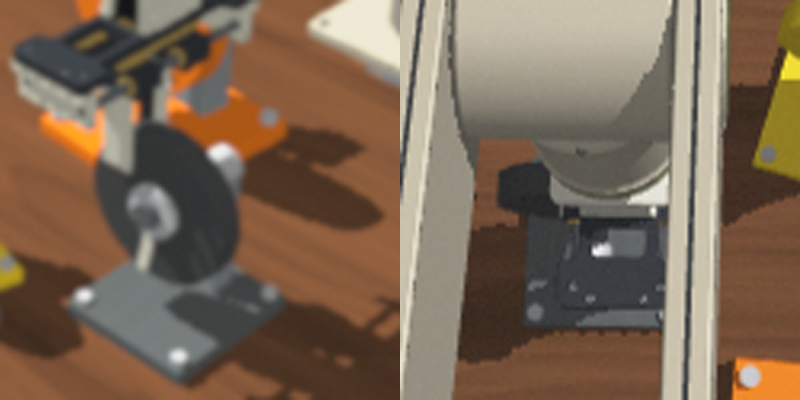

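```bash
cat > arc.py <<'E'
import numpy as np,sys
a,b,n,r=float(sys.argv[1]),float(sys.argv[2]),int(sys.argv[3]),5.5
t=np.linspace(a,b,n+1); x=(r*np.sin(t)).round(2); z=(-r*np.cos(t)).round(2)
print([[round(p,2),0,round(q,2),0] for p,q in zip(np.diff(x),np.diff(z))])
E
python3 arc.py -0.659 0.69 18
```

```text
[[np.float64(0.34), 0, np.float64(-0.24), 0], [np.float64(0.35), 0, np.float64(-0.21), 0], [np.float64(0.37), 0, np.float64(-0.19), 0], [np.float64(0.38), 0, np.float64(-0.16), 0], [np.float64(0.39), 0, np.float64(-0.13), 0], [np.float64(0.4), 0, np.float64(-0.1), 0], [np.float64(0.4), 0, np.float64(-0.07), 0], [np.float64(0.41), 0, np.float64(-0.04), 0], [np.float64(0.42), 0, np.float64(-0.01), 0], [np.float64(0.41), 0, np.float64(0.02), 0], [np.float64(0.41), 0, np.float64(0.06), 0], [np.float64(0.4), 0, np.float64(0.08), 0], [np.float64(0.4), 0, np.float64(0.11), 0], [np.float64(0.38), 0, np.float64(0.14), 0], [np.float64(0.38), 0, np.float64(0.17), 0], [np.float64(0.36), 0, np.float64(0.2), 0], [np.float64(0.34), 0, np.float64(0.23), 0], [np.float64(0.33), 0, np.float64(0.25), 0]]
```

Request:
{"fn": "carry_out", "kwargs": {
  "commands": [
    [[0,-0.1,0,0],[0,-0.1,0,0],[0,0,0,0],[0,0,0,0]]
  ]
}}

```text
t: 5.6
tool_pos: [0.5379, 0.0514, 0.1586]
orientation: [2.217, 2.225, 0.001]
force: [-4.3, -2.5, 6.7]
opening: 0.0216
```

Centred now. Carry along the arc.

Request:
{"fn": "carry_out", "kwargs": {
  "commands": [
    [[0.34,0,-0.24,0],[0.35,0,-0.21,0],[0.37,0,-0.19,0],[0.38,0,-0.16,0],[0.39,0,-0.13,0],[0.4,0,-0.1,0],[0.4,0,-0.07,0],[0.41,0,-0.04,0],[0.42,0,-0.01,0],[0.41,0,0.02,0],[0.41,0,0.06,0],[0.4,0,0.08,0],[0.4,0,0.11,0],[0.38,0,0.14,0],[0.38,0,0.17,0],[0.36,0,0.2,0],[0.34,0,0.23,0],[0.33,0,0.25,0]]
  ]
}}

```text
t: 7.1
tool_pos: [0.5374, 0.1209, 0.1567]
orientation: [-2.217, -2.226, -0.001]
force: [-1.9, -2.4, 4.5]
opening: 0.0217
```

```bash
python3 look.py pics/l4.png
```

```text
7.15 (np.float64(0.005644911612336194), 261, np.float64(0.8379768230725577)) [0.5373 0.1215 0.1561] [-0.29  0.41  3.59] 0.0216
[1.0e+00 4.1e-03 2.0e-04]
```

View pics/l4.png

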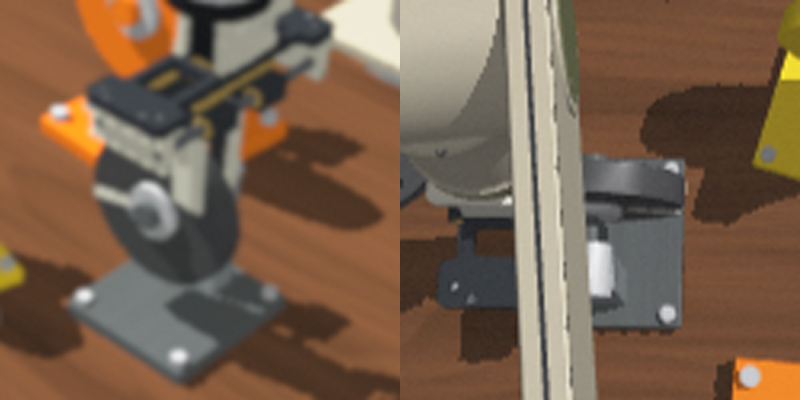

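Request:
{"fn": "carry_out", "kwargs": {
  "commands": [
    [[0,0,0,0],[0,0,0,0],[0,0,0,0],[0,0,-0.5,0],[0,0,-2,0],[-1,0,-3,0],[-1.5,0,-3,0],[-1,0,-2,0],[0,0,0,0]]
  ],
  "claw": 4.0
}}

```text
t: 7.95
tool_pos: [0.54, 0.0837, 0.2679]
orientation: [2.215, 2.219, 0.01]
force: [0.4, 0.2, 0.8]
opening: 0.0399
```

```bash
python3 look.py
```

```text
8.0 (np.float64(-1.784291102414629), 41, np.float64(0.10186023720750152)) [0.5392 0.0845 0.2652] [ 0.15  0.29 -0.2 ] 0.04
[1.     0.0022 0.006 ]
```

Request:
{"fn": "carry_out", "kwargs": {
  "commands": [
    [[0,0,0,0],[0,0,0,0],[0,0,0,0],[0,0,0,0],[0,0,0,0],[0,0,0,0],[0,0,0,0],[0,0,0,0],[0,0,0,0],[0,0,0,0],[0,0,0,0],[0,0,0,0],[0,0,0,0],[0,0,0,0],[0,0,0,0],[0,0,0,0],[0,0,0,0],[0,0,0,0]]
  ]
}}

```text
t: 9.5
tool_pos: [0.5375, 0.0852, 0.2615]
orientation: [2.217, 2.226, -0.0]
force: [-0.4, 0.5, 0.3]
opening: 0.0402
```

```bash
python3 look.py pics/l5.png
```

```text
9.55 (np.float64(-1.7925915449665342), 39, np.float64(0.09734545733964599)) [0.5375 0.0853 0.2615] [-0.08  0.4   0.2 ] 0.0402
[1.0e+00 3.7e-03 1.0e-04]
```

Request:
{"fn": "carry_out", "kwargs": {
  "commands": [
    [[0,0,0,0],[0,0,0,0],[0,0,0,0],[0,0,0,0],[0,0,0,0],[0,0,0,0],[0,0,0,0],[0,0,0,0],[0,0,0,0],[0,0,0,0],[0,0,0,0],[0,0,0,0],[0,0,0,0],[0,0,0,0],[0,0,0,0],[0,0,0,0],[0,0,0,0],[0,0,0,0]]
  ]
}}

```text
t: 11.1
tool_pos: [0.5375, 0.0853, 0.2615]
orientation: [2.217, 2.226, 0.0]
force: [1.2, 0.9, -1.2]
opening: 0.0401
```

```bash
python3 look.py pics/l6.png
```

```text
11.15 (np.float64(-1.7925915449665342), 39, np.float64(0.09734545733964599)) [0.5375 0.0852 0.2615] [-0.25  1.09 -0.23] 0.0401
[1.     0.0037 0.    ]
```

View pics/l6.png

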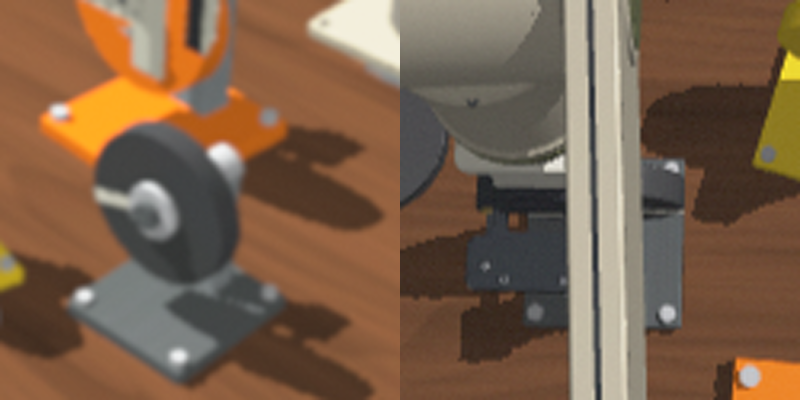

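Request:
{"fn": "carry_out", "kwargs": {
  "commands": [
    [[-1.0,0,0,0],[-0.65,0,2,0],[0,0,3,0],[0,0,2.5,0],[0,0,1.5,0],[0,0,0.4,0],[0,0,0,0]]
  ]
}}

```text
t: 11.78
tool_pos: [0.5366, 0.0682, 0.1661]
orientation: [-2.216, -2.224, 0.003]
force: [-0.4, 0.4, -0.1]
opening: 0.0398
```

Request:
{"fn": "carry_out", "kwargs": {
  "commands": [
    [[0,0,0,0],[0,0,0,0],[0,0,0,0],[0,0,0,0],[0,0,0,0],[0,0,0,0]]
  ],
  "claw": 0
}}

```text
t: 12.28
tool_pos: [0.5378, 0.0686, 0.1692]
orientation: [2.216, 2.225, 0.001]
force: [-4.9, -2.0, 5.8]
opening: 0.0219
```

```bash
python3 look.py pics/l7.png; python3 arc.py -0.3 0.6 12 | sed 's/np.float64//g'
```

```text
12.3333 (np.float64(-0.8534040560962978), 113, np.float64(0.6676333951863731)) [0.5378 0.0686 0.1692] [-4.32 -0.56  6.28] 0.0221
[1.     0.0039 0.001 ]
[[(0.4), 0, (-0.11), 0], [(0.41), 0, (-0.08), 0], [(0.41), 0, (-0.04), 0], [(0.41), 0, (-0.02), 0], [(0.41), 0, (0.02), 0], [(0.41), 0, (0.04), 0], [(0.41), 0, (0.08), 0], [(0.4), 0, (0.11), 0], [(0.38), 0, (0.13), 0], [(0.38), 0, (0.17), 0], [(0.37), 0, (0.19), 0], [(0.35), 0, (0.22), 0]]
```

Request:
{"fn": "carry_out", "kwargs": {
  "commands": [
    [[0.4,0,-0.11,0],[0.41,0,-0.08,0],[0.41,0,-0.04,0],[0.41,0,-0.02,0],[0.41,0,0.02,0],[0.41,0,0.04,0],[0.41,0,0.08,0],[0.4,0,0.11,0],[0.38,0,0.13,0],[0.38,0,0.17,0],[0.37,0,0.19,0],[0.35,0,0.22,0],[0,0,0,0]]
  ]
}}

```text
t: 13.47
tool_pos: [0.5374, 0.1164, 0.1613]
orientation: [2.216, 2.226, 0.0]
force: [-1.7, -0.4, 3.5]
opening: 0.0217
```

```bash
python3 look.py pics/l8.png
```

```text
13.5167 (np.float64(-0.0473830085822602), 221, np.float64(0.6459026539572154)) [0.5374 0.1164 0.1613] [-4.39  0.58  3.65] 0.0223
[1.0e+00 4.2e-03 4.0e-04]
```

Request:
{"fn": "carry_out", "kwargs": {
  "commands": [
    [[0,0,0,0],[0,0,0,0],[0,0,-0.5,0],[0,0,-2,0],[-1,0,-3,0],[-1,0,-3,0],[-1,0,-1,0]]
  ],
  "claw": 4.0
}}

```text
t: 14.15
tool_pos: [0.5394, 0.0859, 0.261]
orientation: [2.214, 2.223, 0.008]
force: [0.7, -0.1, 1.4]
opening: 0.04
```

```bash
python3 look.py;python3 look.py
```

```text
14.2 (np.float64(-1.5508114516287834), 41, np.float64(0.10421763486833699)) [0.54   0.0842 0.2615] [ 0.59 -0.91  1.71] 0.04
[1.     0.003  0.0085]
14.25 (np.float64(-1.5947835815142481), 41, np.float64(0.09961082101676075)) [0.5394 0.085  0.2588] [-0.09  0.11 -0.11] 0.0399
[1.     0.0023 0.0062]
```

Request:
{"fn": "carry_out", "kwargs": {
  "commands": [
    [[0,0,0,0],[0,0,0,0],[0,0,0,0],[0,0,0,0],[0,0,0,0],[0,0,0,0],[0,0,0,0],[0,0,0,0],[0,0,0,0],[0,0,0,0],[0,0,0,0],[0,0,0,0],[0,0,0,0],[0,0,0,0],[0,0,0,0],[0,0,0,0],[0,0,0,0],[0,0,0,0],[0,0,0,0],[0,0,0,0]]
  ]
}}

```text
t: 15.92
tool_pos: [0.5375, 0.0861, 0.2554]
orientation: [-2.217, -2.226, -0.0]
force: [-0.3, 0.7, 0.0]
opening: 0.0399
```

```bash
python3 look.py
```

```text
15.9667 (np.float64(-1.7925915449665342), 39, np.float64(0.09734545733964599)) [0.5375 0.0862 0.2555] [-0.66  0.09  0.03] 0.0401
[1.     0.0038 0.    ]
```

Request:
{"fn": "carry_out", "kwargs": {
  "commands": [
    [[0,0,0,0],[0,0,0,0],[0,0,0,0],[0,0,0,0],[0,0,0,0],[0,0,0,0],[0,0,0,0],[0,0,0,0],[0,0,0,0],[0,0,0,0],[0,0,0,0],[0,0,0,0],[0,0,0,0],[0,0,0,0],[0,0,0,0],[0,0,0,0],[0,0,0,0],[0,0,0,0],[0,0,0,0],[0,0,0,0]]
  ]
}}

```text
t: 17.63
tool_pos: [0.5375, 0.0862, 0.2554]
orientation: [-2.217, -2.226, -0.0]
force: [-0.2, -1.3, 0.5]
opening: 0.0402
```

```bash
python3 look.py pics/l9.png
```

```text
17.6833 (np.float64(-1.7925915449665342), 39, np.float64(0.09734545733964599)) [0.5375 0.0861 0.2554] [ 0.84  0.39 -0.09] 0.0398
[1.     0.0038 0.    ]
```

View pics/l9.png

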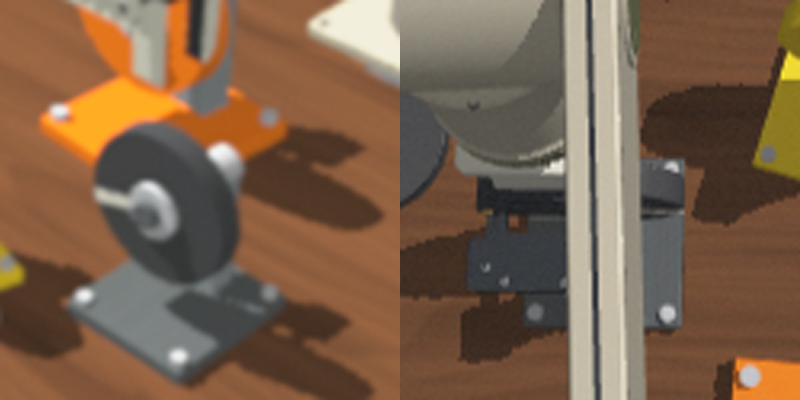

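View pics/l8.png

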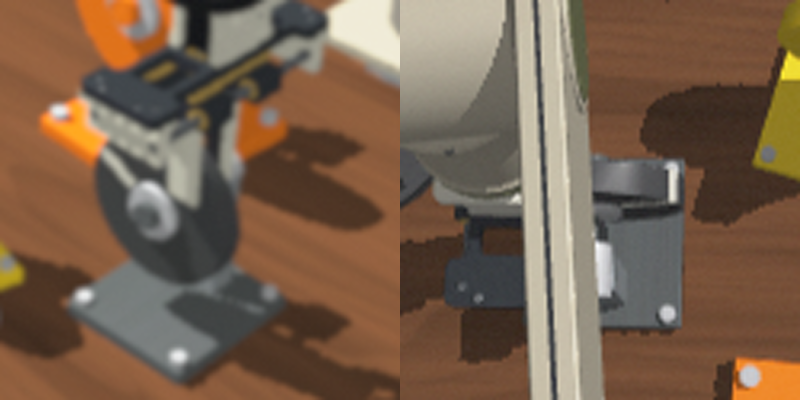

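Request:
{"fn": "carry_out", "kwargs": {
  "commands": [
    [[0.8,0,0,0],[0.72,0,2,0],[0,0,3,0],[0,0,2.3,0],[0,0,1.1,0],[0,0,0.4,0],[0,0,0,0],[0,0,0,0]]
  ]
}}

```text
t: 18.4
tool_pos: [0.5382, 0.1015, 0.1688]
orientation: [2.217, 2.225, 0.002]
force: [0.1, -0.1, 0.1]
opening: 0.0399
```

Request:
{"fn": "carry_out", "kwargs": {
  "commands": [
    [[0,0,0,0],[0,0,0,0],[0,0,0,0],[0,0,0,0],[0,0,0,0],[0,0,0,0]]
  ],
  "claw": 0
}}

```text
t: 18.9
tool_pos: [0.5376, 0.1015, 0.1686]
orientation: [2.217, 2.225, 0.001]
force: [-4.2, 0.7, 6.3]
opening: 0.0216
```

```bash
python3 look.py pics/l10.png; python3 arc.py 0.3 -0.292 10 | sed 's/np.float64//g'
```

```text
18.95 (np.float64(-0.23043011442974115), 145, np.float64(0.8938071439726254)) [0.5376 0.1014 0.1686] [-3.63 -0.1   5.4 ] 0.022
[1.0e+00 3.8e-03 6.0e-04]
[[(-0.32), 0, (-0.09), 0], [(-0.32), 0, (-0.07), 0], [(-0.32), 0, (-0.05), 0], [(-0.32), 0, (-0.03), 0], [(-0.33), 0, (-0.01), 0], [(-0.32), 0, (0.01), 0], [(-0.33), 0, (0.03), 0], [(-0.32), 0, (0.04), 0], [(-0.32), 0, (0.07), 0], [(-0.31), 0, (0.08), 0]]
```

Request:
{"fn": "carry_out", "kwargs": {
  "commands": [
    [[-0.32,0,-0.09,0],[-0.32,0,-0.07,0],[-0.32,0,-0.05,0],[-0.32,0,-0.03,0],[-0.33,0,-0.01,0],[-0.32,0,0.01,0],[-0.33,0,0.03,0],[-0.32,0,0.04,0],[-0.32,0,0.07,0],[-0.31,0,0.08,0],[0,0,0,0],[0,0,0,0],[0,0,0,0]]
  ]
}}

```text
t: 20.08
tool_pos: [0.5377, 0.0685, 0.1675]
orientation: [2.217, 2.224, -0.001]
force: [1.8, -1.7, 0.7]
opening: 0.0218
```

```bash
sed -i 's/if .034<r<.060 and/if .034<r<.060 and (win is None or abs((np.arctan2(y,z)-win+np.pi)%(2*np.pi)-np.pi)<.6) and/; s/thr=110)/thr=110,win=None)/' h.py; sed -i 's/chalk(im)/chalk(im),chalk(im,win=-2.384)/' look.py; python3 look.py pics/l11.png
```

```text
20.1333 (np.float64(-0.8689547920975176), 113, np.float64(0.8910579025864764)) (np.float64(-2.3616787305828435), 33, np.float64(0.08256564889510438)) [0.5377 0.0686 0.1675] [ 1.81 -2.79  0.87] 0.0221
[1.0e+00 3.4e-03 2.0e-04]
```

View pics/l11.png

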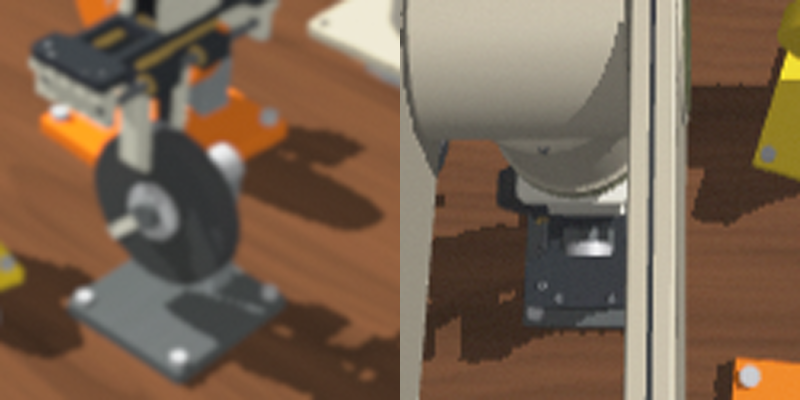

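```bash
python3 look.py | head -1; python3 -c "
from plant import robot
print(robot.close_job())"
```

```text
20.2333 (np.float64(-0.8626132859247415), 114, np.float64(0.8890521995121905)) (np.float64(-2.3616787305828435), 33, np.float64(0.08256564889510438)) [0.5377 0.0686 0.1675] [ 2.33 -3.62 -0.07] 0.022
the job is handed in; nothing more can be done
None
```

I found the wheel's heavy side and turned it down. I handed the job in at about 20 s, with the fingers still holding the rim.

- **Finding the heavy side:** Chalk angles are measured from straight up, positive towards the robot's left. The wheel was already rolling at the start and stopped with its chalk at −2.976 rad. I then carried it past the other stopping place and released it. It rolled back to −1.793 rad, and a second, longer release gave the same value. The midpoint is −2.384 rad, which puts each stop 0.59 rad short of heavy side down, inside the stated 0.5 to 0.65.
- **Final position:** In the last check the chalk was at −2.362 rad, about 0.02 rad from the target and unchanged between two pictures. The allowed error is 0.22 rad.
- **Grip:** The fingers are closed on the wheel's thickness (22 mm opening) with the grip set to 12 N. I could not measure the contact force on the wheel directly.
- **One disagreement:** The two cameras placed the wheel 2 to 4 mm apart along the shaft. The first grasp, at x = 0.540, gave 12 N of side force, so I re-centred to x ≈ 0.5377. The camera angle measurement still used x = 0.540, which may bias it by up to about 0.05 rad.
- **Jar, brick and spare wheel:** I kept the moves clear of them, but did not check their positions again at the end.

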